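# Pack the pastry tool box under its cantilever tray

### The arm

A 6-joint arm with a two-finger parallel gripper is mounted at the origin on the work surface. World frame = base frame: x ahead of the robot, y to its left, z up, the work surface at z = 0. Lengths are in mm, angles in degrees, forces in N, time in s.
With the tool pointing down it reaches from about 350 to 850 mm from the base axis. Payload 8.1 kg.
Tool frame: the origin (TCP) lies midway between the tips of the shut fingers; the grasp point (between the pads) lies 19 mm behind it; z points along the fingers, x is the direction in which the jaws open and shut, and the axes are right-handed (so a half turn about z gives the same grasp; the last joint's range is limited). The gripper opens to 85 mm and grips with 20 to 120 N. Pads are 22 mm wide; open, the fingers measure 114 mm over their backs; the gripper's body (76 mm by 85 mm) begins 54 mm behind the grasp point. The pads swing forward as they close: fully open they stand 13 mm farther back than shut.
Start: joints at [-80.122, 7.471, 85.268, -0, 87.261, -4.893], TCP at [152.993, -580.171, 231.292] pointing down, gripper open.
Joint ranges: [-169.43, 169.43], [-51.17, 129.36], [1.28, 143.12], [-76.62, 256.62], [0, 156.53], [-152.29, 152.29]. Speed limits (degrees/s): [136.94, 136.94, 159.86, 180, 180, 180].

### API

Orientations are given as [roll, pitch, yaw] about the fixed x, y, z axes, in that order (R = Rz(yaw) Ry(pitch) Rx(roll)).
In Python, from bench import monitor, cams, r gives the robot as it stands.
- The arm moves only by the tool jog_arm, never from a script. Its arguments are lists of equal length, an entry for each row: "offset": the shift along the tool's x, y, z in mm, a list of three; "delta_rot": the turn, a rotation vector about the tool's x, y, z in degrees, a list of three; "jaw": the opening in per cent of the stroke, from 0 (shut) to 100 (fully open). In form: {"offset": [[x, y, z], ...], "delta_rot": [[rx, ry, rz], ...], "jaw": [jaw, ...]}. A call has 1 to 20 rows; each row shifts and turns the pose as measured when the row begins, along the tool's axes as they then stand; what a row does not reach is not made up. A row lasts 1/10 s, in which the tool goes at most 50 mm and 8.59 degrees, less where a joint would pass 70% of its speed; a pose out of reach is approached as far as the arm can. A call is refused whole if a number of a shift passes 50 or a number of a turn 8.59, either way. A call with a gripper value outside its range is refused whole. The fingers move at their own pace and stop on an object; "newtons" is the grip in N (left out, the last holds). Time passes only in rows, so rows that do not move let the fingers close. It gives the time, the measured TCP pose, the force and the opening at its end, in the units of the state.
- monitor.sense(): the state, without advancing time (a new reading comes with each control period).
- cams.snapshot(name): name is "side" or "top" or "wrist"; returns (picture, depth): 420x560x3 uint8, red, green, blue; 420x560 float32, mm along the optical axis (not along the pixel's ray), 0 where there is no reading.
- cams.camera_model(name): a dict with "K" (3x3 intrinsics, pixels), "camera_from_world" (4x4, takes a point from world to camera coordinates). Camera axes: x right, y down, z forward; pixel columns grow to the right and rows downward; lengths in mm; the calibration is good to about 2 mm. A picture is of the moment at which its call begins: read the wrist's pose just before it. camera_model takes no time and is no camera call; for the wrist camera it gives the pose at the moment of the call.
- r.hand_in(): hands the job in, once; it reports no verdict.
The state is a dict: "time": time; "joint_pos": joint angles; "qd": joint speeds; "joint_efforts": joint torques, N m; "tool_pos": TCP position; "tcp_rot": TCP orientation; "ft_force": force on the tool from outside, world axes, zero at the start; "wrist_torque": the same for the moment, N m; "finger_gap": finger opening in mm.
Only numpy, scipy, OpenCV 4.12 (cv2) and the standard library are available. Lean on these libraries where they do the work, as an engineer would, in place of code of your own. Each camera call takes 0.05 s, during which the arm holds its last target.

### The job

Swing the tool box's top tray fully open on its links, then lay the bar mould flat, cavities up, on the floor of the compartment underneath and stand the round cutter tin upright beside it, either one first. Then bring the tray all the way back down by its handle. Do not let the tray fall or drop the things you pack, keep the nozzles in the tray, and leave the praline mould, the ring cutter and everything else where they are.

Things in the scene. Friction and masses are not known exactly. Their poses are not given: they have to be found in the camera images.
- toolbox: Grey open-topped pastry tool box, outside 268 (x, its long way) x 172 (y) x 110 mm (z), walls and floor 4 mm, fixed to the table. Origin at the centre of its underside. Its two lid leaves hang folded down outside the long (y) walls, to 20 mm beyond each wall. Inside, the compartment is 260 x 164 mm; with the tray home it is 68 mm high under the tray.
- compartment (a point): Centre of the compartment's floor (the upper face of the floor, 4 mm above the table), axes as the tool box.
- tray: White top tray of the tool box, 246 x 150 x 36 mm, six pockets, 0.35 kg, always level, axes as the tool box. Origin at the centre of its underside, 72 mm above the table at home, inside the box mouth. Parallel 100 mm steel links at each end carry it straight up, then over to the box's +y side (left seen from the robot), to hang at the stop 182 mm further in +y and 57 mm higher, clear of the compartment.
- tray_handle (a point): Middle of the tray's black handle bar, on the tray's centre line 72 mm above the tray's underside. The bar runs along the box's x: 122 mm long, 12 mm wide (y), 14 mm high; free underneath between its two posts at x = +-50 mm, 29 mm above the tray rim.
- tray_link (a joint): Angle of the tray's links: 0 with the tray home, 2.53 rad fully open at the stop. From home the handle moves by 100 mm x (1 - cos angle) along the box's +y and by 100 mm x sin angle up, and never turns. Light hinges: gravity closes the tray from below about 1.57 rad and holds it at the open stop from above that.
- stand: Aluminium draining stand, 185 mm wide (y), 130 mm deep (x), 107 mm high, fixed. Origin at the centre of its underside. Its plate slopes up at 35 degrees towards its own +x (away from the robot); the middle of the plate's face is 64 mm above the table. A 12 mm high lip runs along the low edge.
- bar_mould: The mould to pack: clear, 115 (x) x 52 (y) x 24 mm (z), 0.11 kg, with three long bar cavities side by side that run along its x. Lies on the stand's slope against the lip, cavities up, in one of two places 96 mm apart in y. Origin at the centre of its underside, z out of the cavities; on the stand its x points up the slope.
- praline_mould: Other clear mould on the stand, to be left there: 115 x 46 x 24 mm, with ten small square cavities. Origin and axes as the bar mould.
- cutter_tin: The tin to pack: plain closed steel tin with a lid, round, diameter 57 mm at the lid and 55 mm below, 50 mm high, 0.16 kg. Origin at the centre of its underside, z up. Stands at one end of the marble board.
- ring_cutter: Open steel ring cutter, outside diameter 62 mm, 40 mm high, standing at the other end of the marble board; to be left there. Origin at the centre of its underside.
- board: White marble board 280 (x) x 115 (y) x 20 mm, fixed, between tool box and stand. Origin at the centre of its underside.
- nozzle0: Loose steel piping nozzle, a cone of diameter 25 and height 33 mm standing in a pocket of the tray. Origin at the centre of its underside.
- nozzle1: Second loose nozzle in the tray, same size.
- nozzle2: Third loose nozzle in the tray, same size.
- bowl: Steel bowl of chocolate drops, diameter 140 mm, 55 mm high, beyond the work. Origin under its centre.
- shell: Round chocolate half shell, diameter 94 mm, 34 mm high, beyond the tool box. Origin under its centre.
- canister: Amber glass jar with steel cap, diameter 84 mm, 130 mm high, beyond the stand. Origin under its centre.
- spatula: Spatula, 280 mm long with a 65 mm wide blade, lying flat on the table in front of the stand on the robot's side. Origin at its middle.
There are look-alikes about, which are no part of the job. Leave any green or purple look-alike of the cutter_tin alone.

How it is judged:
By the outcome, as a careful person would: the job done as asked, in the order asked, and still so for the second after the job is handed in, with the robot touching nothing.
It also fails if it takes over 72 s, if anything falls off the work surface, if the arm or the gripper's body presses on something with over 40 N, if the wrist force passes 120 N, or if a joint passes its speed limit or range.

## Working session

There is one attempt and no reset: what is moved stays moved. The work goes in short steps, Python scripts to look and compute and a tool call to move; the robot and the scene stay as the last step left them, time stands still between calls to the robot, and variables do not carry over. Pictures are saved under pics/ and viewed, and the job is handed in when it is done.

Besides the shell and the picture viewer there is one more tool, called after "Call:" as name(argument=value, ...) on one line, values as JSON. jog_arm: Moves the arm, as the interface text tells. Its arguments: {"type":"object","properties":{"offset":{"type":"array","items":{"type":"array","items":{"type":"number"}}},"delta_rot":{"type":"array","items":{"type":"array","items":{"type":"number"}}},"jaw":{"type":"array","items":{"type":"number"}},"newtons":{"type":"number"}},"required":["offset","delta_rot","jaw"]}

```bash
ls -la; mkdir -p pics
cat > h.py <<'E'
import numpy as np, cv2
from bench import monitor, cams, r
def save(name,img): cv2.imwrite('pics/'+name+'.png',cv2.cvtColor(img,cv2.COLOR_RGB2BGR))
def world(cm,depth):
    K=np.array(cm['K']);T=np.linalg.inv(np.array(cm['camera_from_world']))
    h,w=depth.shape;u,v=np.meshgrid(np.arange(w),np.arange(h))
    p=np.stack([(u-K[0,2])/K[0,0]*depth,(v-K[1,2])/K[1,1]*depth,depth,np.ones_like(depth)],-1)
    P=(p@T.T)[...,:3]; P[depth<=0]=np.nan
    return P
E
python3 - <<'E'
from h import *
print(monitor.sense())
for n in ['side','top','wrist']:
    cm=cams.camera_model(n);im,d=cams.snapshot(n);save(n+'0',im)
    np.savez('pics/'+n+'0.npz',im=im,d=d,K=cm['K'],T=cm['camera_from_world'])
    print(n,np.round(np.linalg.inv(np.array(cm['camera_from_world'])),2),np.array(cm['K'])[0])
E
```

```text
total 12
drwxr-xr-x  3 agent agent 4096 Dec  6 03:20 .
drwxr-xr-x 23 root  root  4096 Dec  6 03:20 ..
drwxr-xr-x  2 agent agent 4096 Dec  6 03:20 pics
{'time': 0.0, 'joint_pos': array([-8.01231707e+01,  7.51603581e+00,  8.53316330e+01,  2.48068386e-03,
        8.72590907e+01, -4.89353678e+00]), 'qd': array([-0.05040421,  0.08246823, -0.02052276,  0.03006444, -0.05262946,
       -0.02181367]), 'joint_efforts': array([-6.94971914e-04, -5.69380939e+01, -5.00566721e+01, -4.10541579e-04,
        1.44382918e-02,  1.96511974e-05]), 'tool_pos': array([ 152.90447161, -579.61905496,  230.21218065]), 'tcp_rot': array([-1.79988424e+02,  1.06159041e-01, -7.52297442e+01]), 'ft_force': array([-0.05983358,  0.08543379,  0.6003736 ]), 'wrist_torque': array([ 0.0141965 , -0.03186398,  0.0159689 ]), 'finger_gap': 85.42990302166761}
side [[ 1.00000e+00 -4.00000e-02  2.00000e-02  5.05060e+02]
 [-4.00000e-02 -6.00000e-01  8.00000e-01 -1.04424e+03]
 [-2.00000e-02 -8.00000e-01 -6.00000e-01  7.99410e+02]
 [ 0.00000e+00  0.00000e+00  0.00000e+00  1.00000e+00]] [426.16144878   0.         285.58078033]
top [[-0.00000e+00 -9.90000e-01  1.30000e-01  4.06160e+02]
 [-1.00000e+00  0.00000e+00 -1.00000e-02 -1.29370e+02]
 [ 1.00000e-02 -1.30000e-01 -9.90000e-01  1.18901e+03]
 [ 0.00000e+00  0.00000e+00  0.00000e+00  1.00000e+00]] [471.20047416   0.         288.86578963]
wrist [[ 2.5000e-01 -9.3000e-01 -2.6000e-01  2.1949e+02]
 [-9.7000e-01 -2.4000e-01 -7.0000e-02 -5.6254e+02]
 [-0.0000e+00  2.7000e-01 -9.6000e-01  3.7310e+02]
 [ 0.0000e+00  0.0000e+00  0.0000e+00  1.0000e+00]] [372.92418025   0.         279.51714929]
```

View pics/top0.png

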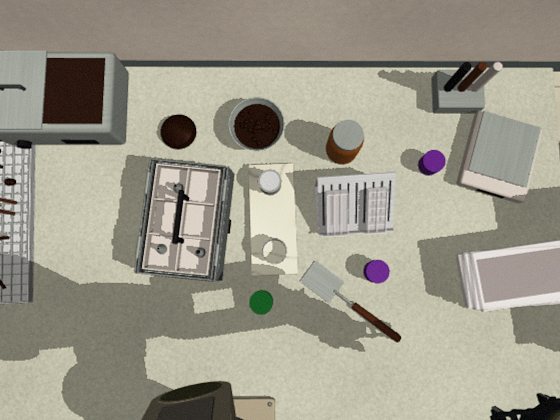

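View pics/side0.png

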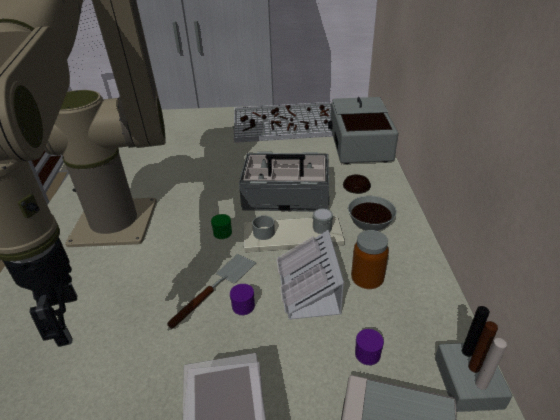

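View pics/wrist0.png

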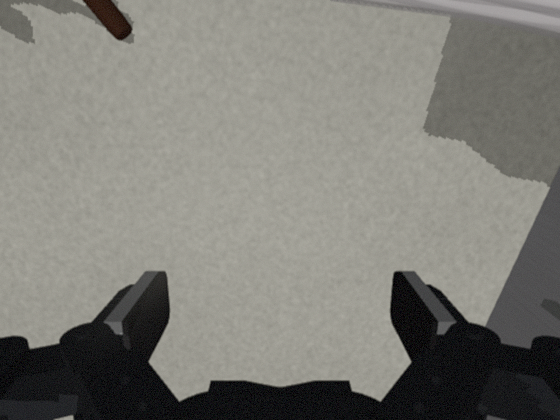

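Top view: box around (185,218) with its handle at (180,216), tin candidates at (270,182) (closed) and (274,248) (open ring), moulds at (337,210) and (376,210). Green (261,302) and purple (377,271), (432,162) are look-alikes. Next I take a close crop and measure.

Run:
```python
from h import *
z=np.load('pics/top0.npz');im=z['im']
c=cv2.resize(im[150:290,130:410],(0,0),fx=2.85,fy=2.85,interpolation=cv2.INTER_CUBIC);save('crop1',c)
s=np.load('pics/side0.npz');c=cv2.resize(s['im'][140:325,205:405],(0,0),fx=3.2,fy=3.2,interpolation=cv2.INTER_CUBIC);save('crop2',c)
P=world(dict(K=z['K'],camera_from_world=z['T']),z['d'])
for n,(u,v) in dict(tin=(270,182),barm=(337,195),handle=(180,216),handle2=(182,195),handle3=(178,238),board=(255,210),boxTL=(155,162),table=(230,200),ringr=(264,247)).items(): print(n,np.round(P[v,u],1))
```

```text
tin [622.1 -98.1  72.5]
barm [ 584.1 -254.9  108.8]
handle [531.2  99.3 148.1]
handle2 [578.   95.4 150.7]
handle3 [483.3 105.1 136.1]
board [561.4 -59.2  18.7]
boxTL [668.2 175.2  87.5]
table [583.6   1.3  39.5]
ringr [468.8 -81.9  18.2]
```

View pics/crop1.png

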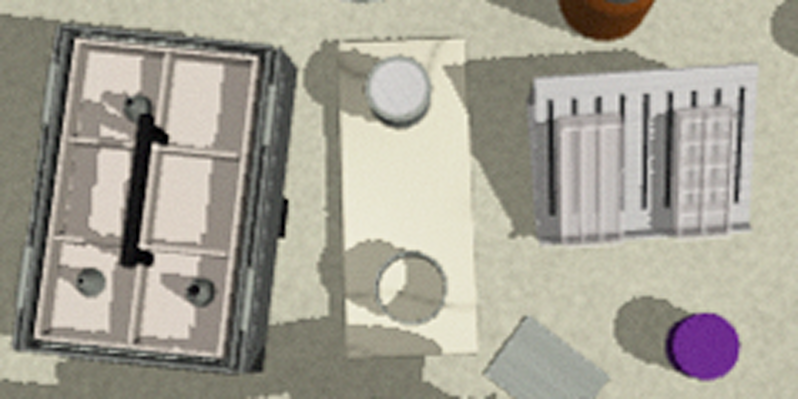

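View pics/crop2.png

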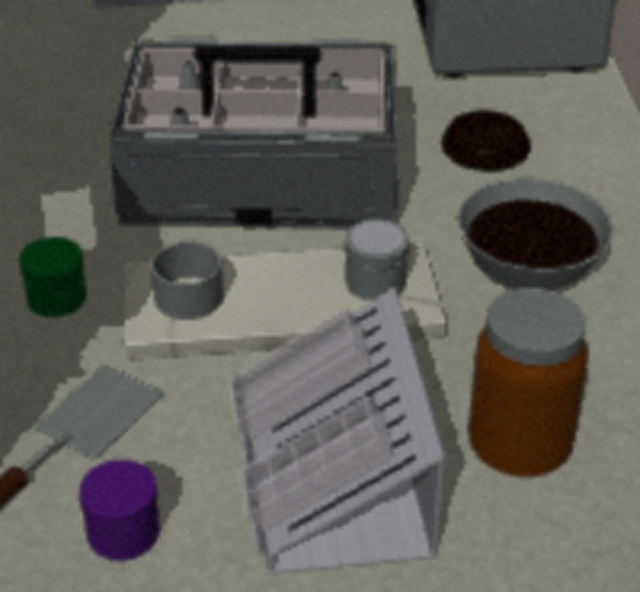

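Bar mould (three long cavities) is in the +y place at top pixel (337,210); the tin (closed, plain steel) is at (270,182), the far end of the board, and the ring is at (274,248). The others are the praline mould, green tin and purple tins. Now fits from both cameras.

```bash
cat > m0.py <<'E'
from h import *
for n in ['top','side']:
    z=np.load(f'pics/{n}0.npz');P=world(dict(K=z['K'],camera_from_world=z['T']),z['d']);im=z['im'].astype(int)
    print(n)
    X,Y,Z=P[...,0],P[...,1],P[...,2]
    def rep(nm,m):
        q=P[m]; print(nm,len(q),'med',np.round(np.nanmedian(q,0),1),'min',np.round(np.nanpercentile(q,2,axis=0),1),'max',np.round(np.nanpercentile(q,98,axis=0),1)); return q
    dark=(im.max(-1)<45)
    q=rep('handle',dark&(abs(X-530)<90)&(abs(Y-100)<50)&(Z>130)&(Z<165))
    if len(q)>10:
        r=cv2.minAreaRect(q[:,:2].astype(np.float32));print(r)
    q=rep('boxrim',(abs(X-530)<180)&(abs(Y-100)<125)&(Z>60)&(Z<125))
    r=cv2.minAreaRect(q[:,:2].astype(np.float32));print(r)
    q=rep('tintop',(abs(X-622)<45)&(abs(Y+98)<45)&(Z>62)&(Z<85))
    print(cv2.minEnclosingCircle(q[:,:2].astype(np.float32)))
    q=rep('ringtop',(abs(X-480)<50)&(abs(Y+98)<45)&(Z>50)&(Z<85))
    q=rep('board',(abs(X-550)<160)&(abs(Y+98)<70)&(Z>14)&(Z<25))
    print(cv2.minAreaRect(q[:,:2].astype(np.float32)))
    q=rep('stand',(abs(X-560)<110)&(abs(Y+290)<115)&(Z>8)&(Z<125))
    print(cv2.minAreaRect(q[:,:2].astype(np.float32)))
E
python3 m0.py
```

```text
top
handle 271 med [530.8 103.6 149.7] min [474.6  95.3 139.8] max [587.6 112.8 154.3]
((530.6289672851562, 104.43646240234375), (10.113770484924316, 118.8855972290039), 83.99464416503906)
boxrim 9378 med [530.2 102.8  78. ] min [401.4   5.5  70.4] max [659.1 199.1 111.7]
((530.2362060546875, 103.84658813476562), (193.56617736816406, 267.96795654296875), 84.03670501708984)
tintop 433 med [625.  -95.6  70. ] min [ 600.1 -119.8   65.4] max [650.6 -71.4  74.2]
((625.6272583007812, -95.62882232666016), 28.347326278686523)
ringtop 84 med [ 466.5 -105.    58.8] min [ 430.8 -136.1   51.4] max [488.2 -76.4  64.1]
board 4433 med [ 526.1 -104.2   19.7] min [ 404.8 -158.4   15.2] max [674.1 -46.3  24. ]
((540.5281982421875, -101.6843032836914), (280.26751708984375, 114.9180908203125), 2.0912892818450928)
stand 4588 med [ 569.1 -304.2   70. ] min [ 500.5 -393.8   23.8] max [ 632.  -215.3  106.3]
((565.3046875, -305.2095031738281), (138.95626831054688, 186.14202880859375), 3.7601029872894287)
side
handle 180 med [530.8 101.  147.5] min [476.7  92.3 131.7] max [588.6 113.  152.4]
((532.28076171875
[... 197 characters left out ...]
99121094), (199.66168212890625, 269.2917785644531), 83.26264953613281)
tintop 238 med [ 626.9 -102.4   70.4] min [ 602.  -125.2   62.4] max [653.4 -71.9  73. ]
((626.3697509765625, -99.16437530517578), 30.382633209228516)
ringtop 146 med [ 460.3 -117.8   56.5] min [ 432.2 -138.5   50.5] max [488.4 -77.   62. ]
board 1761 med [ 531.  -117.6   20.4] min [ 406.3 -163.6   15.7] max [677.9 -49.5  23.8]
((542.786376953125, -103.83336639404297), (278.20135498046875, 120.61700439453125), 2.1693689823150635)
stand 3672 med [ 571.4 -333.5   73.7] min [ 503.2 -397.    23.6] max [ 637.3 -228.7  106.5]
((567.1819458007812, -306.07794189453125), (138.51361083984375, 189.46754455566406), 3.814542293548584)
```

Both cameras agree: box centre ≈ (530,103), yaw −6°, handle top ≈ 151 mm (expected 151), tin centre ≈ (626,−97), top 70 (expected 70). First I turn to the handle's yaw (−96°).

Call:
jog_arm(offset=[[0,0,-10],[0,0,-10],[0,0,-10]], delta_rot=[[0,0,7],[0,0,7],[0,0,7]], jaw=[60,60,60], newtons=40)

```text
time: 0.45
tool_pos: [152.6, -577.9, 257.5]
tcp_rot: [179.9, 0.4, -96.8]
ft_force: [-0.5, 0.6, 0.0]
finger_gap: 51.3
```

```bash
cat >> h.py <<'E'
from scipy.spatial.transform import Rotation as Ro
def pose():
    s=monitor.sense();return np.array(s['tool_pos']),Ro.from_euler('xyz',s['tcp_rot'],degrees=True),s
def togo(target,rpy=None):
    p,R,s=pose()
    print('t',round(s['time'],2),'pos',np.round(p,1),'rpy',np.round(s['tcp_rot'],1),'F',np.round(s['ft_force'],1),'gap',round(s['finger_gap'],1))
    d=R.inv().apply(np.array(target)-p);print('offset tool',np.round(d,1))
    if rpy is not None:
        Rt=Ro.from_euler('xyz',rpy,degrees=True)
        print('rotvec tool',np.round((R.inv()*Rt).as_rotvec(degrees=True),1),'offset after turn',np.round(Rt.inv().apply(np.array(target)-p),1))
E
python3 -c "
from h import *
togo([530.4,103.5,240],[180,0,-96])"
```

```text
t 0.45 pos [ 152.6 -577.9  257.5] rpy [179.9   0.4 -96.8] F [-0.5  0.6  0. ] gap 51.3
offset tool [-721.4 -294.2   22.4]
rotvec tool [ 0.1  0.4 -0.8] offset after turn [-717.2 -304.5   17.5]
```

Call:
jog_arm(offset=[[-25,-10,0],[-42,-18,0],[-45,-19,0],[-45,-19,0],[-45,-19,0],[-45,-19,0],[-45,-19,0],[-45,-19,0],[-45,-19,0],[-45,-19,0],[-45,-19,0],[-45,-19,0],[-45,-19,0],[-45,-19,0],[-45,-19,0],[-40,-17,0],[-20,-8,0],[0,0,0]], delta_rot=[[0,0,-0.8],[0,0.4,0],[0,0,0],[0,0,0],[0,0,0],[0,0,0],[0,0,0],[0,0,0],[0,0,0],[0,0,0],[0,0,0],[0,0,0],[0,0,0],[0,0,0],[0,0,0],[0,0,0],[0,0,0],[0,0,0]], jaw=[60,60,60,60,60,60,60,60,60,60,60,60,60,60,60,60,60,60])

```text
time: 2.25
tool_pos: [535.9, 117.0, 253.5]
tcp_rot: [179.9, 0.0, -96.5]
ft_force: [-1.2, 0.5, -0.1]
finger_gap: 51.3
```

```bash
python3 -c "
from h import *
togo([530.4,103.5,240],[180,0,-96])
cm=cams.camera_model('wrist');im,d=cams.snapshot('wrist');save('w1',im);np.savez('pics/w1.npz',im=im,d=d,K=cm['K'],T=cm['camera_from_world'])"
```

```text
t 2.25 pos [535.9 117.  253.5] rpy [179.9   0.  -96.5] F [-1.2  0.5 -0.1] gap 51.3
offset tool [14.1  3.9 13.5]
rotvec tool [ 0.1  0.  -0.5] offset after turn [14.   4.  13.5]
```

View pics/w1.png

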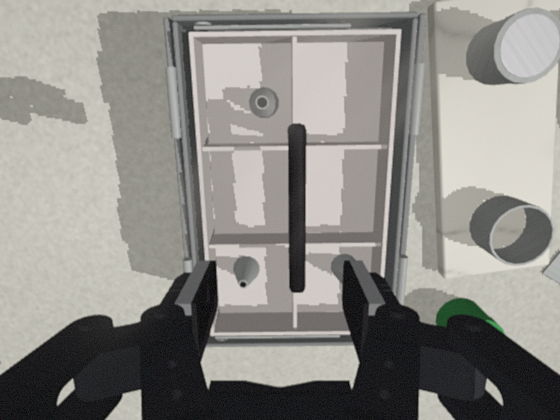

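The wrist view shows the handle bar at (297,125)–(297,290), centred between the fingers, three nozzles in pockets, tin at (528,45) and ring at (515,232). I refine the handle measurement.

Run:
```python
from h import *
z=np.load('pics/w1.npz');P=world(dict(K=z['K'],camera_from_world=z['T']),z['d']);im=z['im'].astype(int)
X,Y,Z=P[...,0],P[...,1],P[...,2]
m=(abs(X-530)<80)&(abs(Y-103)<25)&(Z>142)&(Z<156)
q=P[m];print(len(q),np.nanmedian(q,0),np.nanpercentile(q,[1,99],axis=0));print(cv2.minAreaRect(q[:,:2].astype(np.float32)))
m=(Z>100)&(Z<116)&(abs(X-530)<160)&(abs(Y-103)<110); q=P[m];print(len(q),cv2.minAreaRect(q[:,:2].astype(np.float32)))
m=(Z>65)&(Z<76)&(abs(X-626)<45)&(abs(Y+98)<45);q=P[m];print(len(q),np.nanmedian(q,0),cv2.minEnclosingCircle(q[:,:2].astype(np.float32)))
togo([530.4,104,125],[180,0,-96])
```

```text
2919 [538.64548894 104.78952427 150.51406093] [[474.83668459  95.11284422 146.47677774]
 [591.36500278 115.21526674 152.25768126]]
((532.3384399414062, 105.17768859863281), (11.815128326416016, 121.21602630615234), 84.39089965820312)
21311 ((532.083984375, 105.08262634277344), (188.0394744873047, 268.2174987792969), 84.23265838623047)
4234 [628.20185316 -94.11193632  70.60899647] ((628.113037109375, -95.90563201904297), 29.005598068237305)
t 2.3 pos [535.4 115.9 253.5] rpy [179.9  -0.  -96.6] F [-0.3 -1.8 -0.4] gap 51.2
offset tool [ 12.4   3.4 128.5]
rotvec tool [ 0.1 -0.  -0.6] offset after turn [ 12.4   3.7 128.5]
```

Call:
jog_arm(offset=[[6,1,25],[6,2,40],[0,0,35],[0,0,20],[0,0,8],[0,0,0]], delta_rot=[[0,0,-0.7],[0,0,0],[0,0,0],[0,0,0],[0,0,0],[0,0,0]], jaw=[45,45,45,45,45,45])

```text
time: 2.9
tool_pos: [529.5, 98.0, 122.8]
tcp_rot: [-180.0, -0.1, -96.1]
ft_force: [-0.4, -0.4, 0.4]
finger_gap: 38.2
```

```bash
python3 -c "
from h import *
togo([531.5,105,125],[180,0,-96])"
```

```text
t 2.9 pos [529.5  98.  122.8] rpy [-1.80e+02 -1.00e-01 -9.61e+01] F [-0.4 -0.4  0.4] gap 38.2
offset tool [-7.1 -1.3 -2.2]
rotvec tool [-0.  -0.1 -0.1] offset after turn [-7.2 -1.3 -2.2]
```

Call:
jog_arm(offset=[[-7,-1,-2],[0,0,0],[0,0,0],[0,0,0],[0,0,0],[0,0,0]], delta_rot=[[0,0,0],[0,0,0],[0,0,0],[0,0,0],[0,0,0],[0,0,0]], jaw=[45,0,0,0,0,0], newtons=50)

```text
time: 3.5
tool_pos: [533.1, 105.2, 129.1]
tcp_rot: [-179.7, -0.1, -96.1]
ft_force: [-0.2, 0.1, -4.0]
finger_gap: 11.1
```

Run:
```python
from h import *
togo([531.5,105,125],[180,0,-96])
th=np.linspace(0,2.53,22)
y=100*(1-np.cos(th));z=100*np.sin(th)
print(np.round(np.c_[th[1:],-np.diff(y),-np.diff(z)],1).tolist())
```

```text
t 3.5 pos [533.1 105.2 129.1] rpy [-1.797e+02 -1.000e-01 -9.610e+01] F [-0.2  0.1 -4. ] gap 11.1
offset tool [0.4 1.6 4.1]
rotvec tool [-0.3 -0.1 -0.1] offset after turn [0.4 1.6 4.1]
[[0.1, -0.7, -12.0], [0.2, -2.2, -11.8], [0.4, -3.6, -11.5], [0.5, -4.9, -11.0], [0.6, -6.2, -10.3], [0.7, -7.4, -9.5], [0.8, -8.5, -8.5], [1.0, -9.5, -7.5], [1.1, -10.3, -6.3], [1.2, -11.0, -5.0], [1.3, -11.5, -3.6], [1.4, -11.8, -2.2], [1.6, -12.0, -0.8], [1.7, -12.0, 0.7], [1.8, -11.9, 2.1], [1.9, -11.5, 3.5], [2.0, -11.0, 4.9], [2.2, -10.3, 6.2], [2.3, -9.5, 7.4], [2.4, -8.6, 8.5], [2.5, -7.5, 9.4]]
```

Call:
jog_arm(offset=[[0,0,-5],[-0.5,0,-9],[-2,0,-12],[-3,0,-12],[-4.5,0,-11],[-6,0,-10.5],[-7,0,-10]], delta_rot=[[0,0,0],[0,0,0],[0,0,0],[0,0,0],[0,0,0],[0,0,0],[0,0,0]], jaw=[0,0,0,0,0,0,0])

```text
time: 4.2
tool_pos: [535.9, 134.7, 200.3]
tcp_rot: [-179.7, 0.6, -96.0]
ft_force: [10.2, 13.1, -21.1]
finger_gap: 10.8
```

```bash
cat >> h.py <<'E'
H0=np.array([533.1,105.2,129.1])
def arc():
    p,R,s=pose();d=p-H0;c=np.array([np.sin(np.radians(5.9)),np.cos(np.radians(5.9))])
    y=d[:2]@c; xx=d[0]*c[1]-d[1]*c[0]; z=d[2]
    th=np.arctan2(z,100-y);print('y',round(y,1),'x',round(xx,1),'z',round(z,1),'th',round(th,3),'rad',round(np.hypot(z,100-y),1),np.round(s['ft_force'],1),np.round(s['tcp_rot'],1),s['finger_gap'],s['time'])
    return th
E
python3 -c "
from h import *
arc()"
```

```text
y 29.6 x -0.3 z 71.2 th 0.791 rad 100.1 [ 10.2  13.1 -21.1] [-179.7    0.6  -96. ] 10.786976458870356 4.2
```

Call:
jog_arm(offset=[[-8.5,0,-8.5],[-9.5,0,-7.5],[-10.5,0,-6],[-11,0,-5],[-11.5,0,-3.5],[-12,0,-2],[-12,0,0]], delta_rot=[[0,-0.3,0],[0,0,0],[0,0,0],[0,0,0],[0,0,0],[0,0,0],[0,0,0]], jaw=[0,0,0,0,0,0,0])

```text
time: 4.9
tool_pos: [543.8, 211.9, 228.6]
tcp_rot: [-179.9, 0.8, -96.0]
ft_force: [4.1, -2.4, -10.6]
finger_gap: 10.9
```

```bash
python3 -c "
from h import *
arc()"
```

```text
y 107.3 x -0.4 z 99.5 th 1.644 rad 99.8 [  4.1  -2.4 -10.6] [-179.9    0.8  -96. ] 10.911588090810751 4.9
```

Call:
jog_arm(offset=[[-12,0,1.5],[-12,0,3],[-11.5,0,4],[-10.5,0,5],[-9.5,0,6],[-8,0,6.5],[-6,0,5.5],[-4,0,4.5],[0,0,0]], delta_rot=[[0,-0.4,0],[0,0,0],[0,0,0],[0,0,0],[0,0,0],[0,0,0],[0,0,0],[0,0,0],[0,0,0]], jaw=[0,0,0,0,0,0,0,0,0])

```text
time: 5.8
tool_pos: [551.3, 285.9, 186.8]
tcp_rot: [179.9, 0.4, -96.1]
ft_force: [2.2, -2.8, -6.5]
finger_gap: 11.0
```

```bash
python3 -c "
from h import *
arc()"
```

```text
y 181.6 x -0.5 z 57.7 th 2.527 rad 100.0 [ 2.2 -2.8 -6.5] [179.9   0.4 -96.1] 11.008638271535848 5.8
```

At the stop (2.527 rad). I let go, lift off and head back over the compartment to look.

Call:
jog_arm(offset=[[-0.5,0,1],[0,0,0],[0,0,0],[0,0,0],[0,0,-10],[0,0,-30],[0,0,-40],[25,0,-20],[45,0,0],[45,0,0],[45,0,0],[20,0,0],[0,0,0]], delta_rot=[[0,0,0],[0,0,0],[0,0,0],[0,0,0],[0,0,0],[0,0,0],[0,0,0],[0,0,0],[0,0,0],[0,0,0],[0,0,0],[0,0,0],[0,0,0]], jaw=[0,45,45,45,45,45,45,60,80,100,100,100,100])

```text
time: 7.1
tool_pos: [533.4, 106.6, 303.3]
tcp_rot: [-179.2, 1.1, -95.8]
ft_force: [0.6, -0.5, -0.1]
finger_gap: 85.1
```

```bash
python3 -c "
from h import *
togo([531.5,105,125],[180,0,-96])
cm=cams.camera_model('wrist');im,d=cams.snapshot('wrist');save('w2',im);np.savez('pics/w2.npz',im=im,d=d,K=cm['K'],T=cm['camera_from_world'])"
```

```text
t 7.1 pos [533.4 106.6 303.3] rpy [-179.2    1.1  -95.8] F [ 0.6 -0.5 -0.1] gap 85.1
offset tool [  5.1   4.3 178.2]
rotvec tool [-0.8  1.1  0.2] offset after turn [  1.8   1.8 178.3]
```

View pics/w2.png

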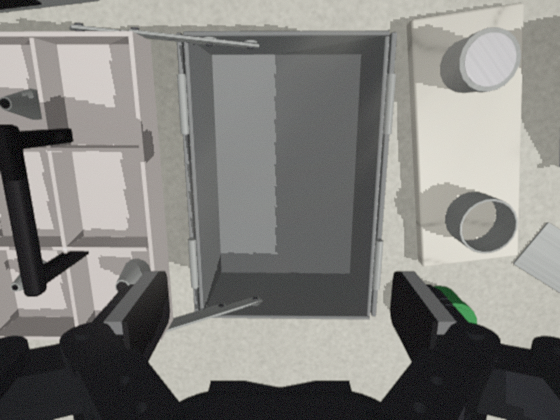

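Tray hangs clear on the left (nozzles still in pockets), compartment empty with its floor at (285,160). Tin at (490,60). I measure the tin again here and go there.

Run:
```python
from h import *
z=np.load('pics/w2.npz');P=world(dict(K=z['K'],camera_from_world=z['T']),z['d'])
X,Y,Z=P[...,0],P[...,1],P[...,2]
m=(Z>66)&(Z<76)&(abs(X-626)<45)&(abs(Y+98)<45);q=P[m];print(len(q),np.nanmedian(q,0),cv2.minEnclosingCircle(q[:,:2].astype(np.float32)))
m=(abs(X-531)<80)&(abs(Y-105)<40);q=P[m];print('floor',np.nanmedian(q,0),np.nanstd(q[:,2]))
m=(Z>104)&(Z<114)&(abs(X-530)<160)&(abs(Y-103)<100);q=P[m];print(cv2.minAreaRect(q[:,:2].astype(np.float32)))
togo([627,-97,160],[180,0,-96])
```

```text
3185 [628.27753173 -95.35154436  70.6384944 ] ((627.7728881835938, -96.33926391601562), 28.926374435424805)
floor [545.78685938 104.92913982 382.02344033] 180.14372992227047
((532.0188598632812, 104.78244018554688), (187.9747314453125, 268.118896484375), 84.29732513427734)
t 7.15 pos [533.7 107.6 303.5] rpy [-179.1    1.1  -95.8] F [ 0.1  0.1 -0.2] gap 85.7
offset tool [ 196.9 -111.3  141.4]
rotvec tool [-0.9  1.1  0.2] offset after turn [ 193.7 -114.2  143.5]
```

Call:
jog_arm(offset=[[25,-15,10],[40,-24,20],[45,-26,30],[45,-26,40],[30,-18,30],[9,-5,13],[0,0,0]], delta_rot=[[-0.9,1.1,0.2],[0,0,0],[0,0,0],[0,0,0],[0,0,0],[0,0,0],[0,0,0]], jaw=[100,100,100,100,100,100,100])

```text
time: 7.85
tool_pos: [628.3, -75.8, 175.3]
tcp_rot: [-179.4, 0.4, -95.4]
ft_force: [-0.5, 0.1, 0.8]
finger_gap: 85.5
```

Run:
```python
from h import *
togo([627.3,-96.8,28],[180,0,-96])
cm=cams.camera_model('wrist');im,d=cams.snapshot('wrist');save('w3',im)
z=np.load('pics/w2.npz');P=world(dict(K=z['K'],camera_from_world=z['T']),z['d'])
P2=P[...,2];m=(abs(P[...,0]-531)<80)&(abs(P[...,1]-105)<40)&(P2<60);print('floor',np.nanmedian(P2[m]))
P=world(cm,d);X,Y,Z=P[...,0],P[...,1],P[...,2]
m=(Z>66)&(Z<76)&(abs(X-626)<45)&(abs(Y+98)<45);q=P[m];print(len(q),np.nanmedian(q,0),cv2.minEnclosingCircle(q[:,:2].astype(np.float32)))
```

```text
t 7.85 pos [628.3 -75.8 175.3] rpy [-179.4    0.4  -95.4] F [-0.5  0.1  0.8] gap 85.5
offset tool [ 22.1   0.6 147.2]
rotvec tool [-0.6  0.4  0.6] offset after turn [ 21.   -1.2 147.3]
floor 4.101284354731092
5094 [629.34776729 -96.22034028  70.54970294] ((628.113037109375, -96.26019287109375), 28.44689178466797)
```

View pics/w3.png

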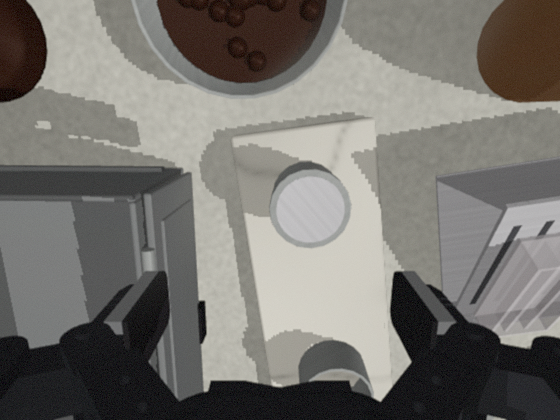

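Call:
jog_arm(offset=[[12,-1,20],[8,-1,40],[1,0,40],[0,0,27],[0,0,12],[0,0,5],[0,0,0]], delta_rot=[[-0.6,0.4,0.6],[0,0,0],[0,0,0],[0,0,0],[0,0,0],[0,0,0],[0,0,0]], jaw=[100,100,100,100,100,100,100])

```text
time: 8.6
tool_pos: [639.7, -84.2, 45.9]
tcp_rot: [-178.7, 0.1, -95.3]
ft_force: [-0.5, -0.3, 1.0]
finger_gap: 85.5
```

Run:
```python
from h import *
togo([628,-96.5,28],[180,0,-96])
```

```text
t 8.6 pos [639.7 -84.2  45.9] rpy [-1.787e+02  1.000e-01 -9.530e+01] F [-0.5 -0.3  1. ] gap 85.5
offset tool [13.3 11.  17.7]
rotvec tool [-1.3  0.1  0.7] offset after turn [13.4 10.4 17.9]
```

Call:
jog_arm(offset=[[7,5,0],[6,5,3],[0,0,10],[0,0,3],[0,0,0]], delta_rot=[[-1.3,0,0.7],[0,0,0],[0,0,0],[0,0,0],[0,0,0]], jaw=[100,100,100,100,100])

```text
time: 9.1
tool_pos: [631.8, -97.9, 35.5]
tcp_rot: [-179.5, 0.0, -96.1]
ft_force: [0.3, 0.0, -0.5]
finger_gap: 85.5
```

Run:
```python
from h import *
togo([628,-96.5,28],[180,0,-96])
```

```text
t 9.1 pos [631.8 -97.9  35.5] rpy [-179.5    0.   -96.1] F [ 0.3  0.  -0.5] gap 85.5
offset tool [-1.   4.   7.5]
rotvec tool [-0.5  0.  -0.1] offset after turn [-1.   3.9  7.5]
```

Call:
jog_arm(offset=[[-1,5,8],[0,0,1],[0,0,0],[0,0,0],[0,0,0],[0,0,0],[0,0,0]], delta_rot=[[-0.5,0,0],[0,0,0],[0,0,0],[0,0,0],[0,0,0],[0,0,0],[0,0,0]], jaw=[100,100,50,50,50,50,50], newtons=50)

```text
time: 9.8
tool_pos: [626.3, -96.0, 25.3]
tcp_rot: [179.9, 0.0, -96.1]
ft_force: [-0.1, -0.0, -0.4]
finger_gap: 54.7
```

Run:
```python
from h import *
togo([628,-96.5,28],[180,0,-96])
```

```text
t 9.8 pos [626.3 -96.   25.3] rpy [179.9   0.  -96.1] F [-0.1 -0.  -0.4] gap 54.7
offset tool [ 0.3 -1.7 -2.7]
rotvec tool [ 0.1  0.  -0.1] offset after turn [ 0.3 -1.7 -2.7]
```

Gripped (gap 54.7 ≈ 55 mm body). Lift and carry to compartment point box (70,−18).

Call:
jog_arm(offset=[[0,0,-8],[0,0,-20],[0,0,-35],[0,0,-40],[-10,0,-25],[-30,0,-5],[-40,0,0],[-40,0,0],[-30,2,0],[-12,2,0],[0,0,0]], delta_rot=[[0,0,0],[0,0,0],[0,0,0],[0,0,0],[0,0,0],[0,0,0],[0,0,0],[0,0,0],[0,0,0],[0,0,0],[0,0,0]], jaw=[0,0,0,0,0,0,0,0,0,0,0], newtons=50)

```text
time: 10.9
tool_pos: [639.2, 70.0, 168.0]
tcp_rot: [179.9, 0.1, -96.3]
ft_force: [-0.2, -0.7, -1.7]
finger_gap: 54.6
```

Run:
```python
from h import *
togo([599.5,79.8,9.5],[180,0,-96])
```

```text
t 10.9 pos [639.2  70.  168. ] rpy [ 1.799e+02  1.000e-01 -9.630e+01] F [-0.2 -0.7 -1.7] gap 54.6
offset tool [ -5.2  40.1 158.6]
rotvec tool [ 0.1  0.1 -0.3] offset after turn [ -5.6  40.5 158.5]
```

Call:
jog_arm(offset=[[-2,18,5],[-2,18,10],[-1,4,20],[0,0,30],[0,0,20],[0,0,0]], delta_rot=[[0,0,0],[0,0,0],[0,0,0],[0,0,0],[0,0,0],[0,0,0]], jaw=[0,0,0,0,0,0])

```text
time: 11.5
tool_pos: [599.2, 71.4, 82.5]
tcp_rot: [-180.0, -0.1, -96.5]
ft_force: [-0.6, -0.6, -2.9]
finger_gap: 54.7
```

Run:
```python
from h import *
togo([599.5,79.8,9.5],[180,0,-96])
```

```text
t 11.5 pos [599.2  71.4  82.5] rpy [-1.80e+02 -1.00e-01 -9.65e+01] F [-0.6 -0.6 -2.9] gap 54.7
offset tool [-8.5  0.7 73. ]
rotvec tool [-0.  -0.1 -0.5] offset after turn [-8.4  0.5 73. ]
```

Call:
jog_arm(offset=[[-5,0,15],[-4,0,20],[0,0,18],[0,0,10],[0,0,4],[0,0,0]], delta_rot=[[0,0,-0.4],[0,0,0],[0,0,0],[0,0,0],[0,0,0],[0,0,0]], jaw=[0,0,0,0,0,0])

```text
time: 12.1
tool_pos: [607.5, 81.9, 19.6]
tcp_rot: [-179.2, 0.3, -96.1]
ft_force: [-0.2, -0.9, -1.9]
finger_gap: 54.3
```

Run:
```python
from h import *
togo([599.5,79.8,9.5],[180,0,-96])
```

```text
t 12.1 pos [607.5  81.9  19.6] rpy [-179.2    0.3  -96.1] F [-0.2 -0.9 -1.9] gap 54.3
offset tool [ 3.   7.8 10. ]
rotvec tool [-0.8  0.3 -0.1] offset after turn [ 3.   7.7 10.1]
```

Call:
jog_arm(offset=[[3,8,3],[0,0,3],[0,0,2],[0,0,1],[0,0,1]], delta_rot=[[-0.8,0.3,0],[0,0,0],[0,0,0],[0,0,0],[0,0,0]], jaw=[0,0,0,0,0])

```text
time: 12.6
tool_pos: [605.6, 82.8, 15.5]
tcp_rot: [-179.3, 0.3, -96.0]
ft_force: [-1.0, 5.1, 2.3]
finger_gap: 55.0
```

Run:
```python
from h import *
togo([599.5,79.8,9.5],[180,0,-96])
```

```text
t 12.6 pos [605.6  82.8  15.5] rpy [-179.3    0.3  -96. ] F [-1.   5.1  2.3] gap 55.0
offset tool [3.6 5.8 6. ]
rotvec tool [-0.7  0.3 -0. ] offset after turn [3.6 5.8 6. ]
```

Run:
```python
from h import *
for n in ['side','wrist']:
    im,d=cams.snapshot(n)
    if n=='side': im=cv2.resize(im[60:230,170:420],(0,0),fx=3.2,fy=3.2,interpolation=cv2.INTER_CUBIC)
    save(n+'4',im)
togo([599.5,79.8,9.5],[180,0,-96])
```

```text
t 12.7 pos [605.6  82.8  15.4] rpy [-179.3    0.3  -96. ] F [0.9 5.5 1.8] gap 54.7
offset tool [3.7 5.9 5.8]
rotvec tool [-0.7  0.3 -0. ] offset after turn [3.7 5.8 5.9]
```

View pics/side4.png

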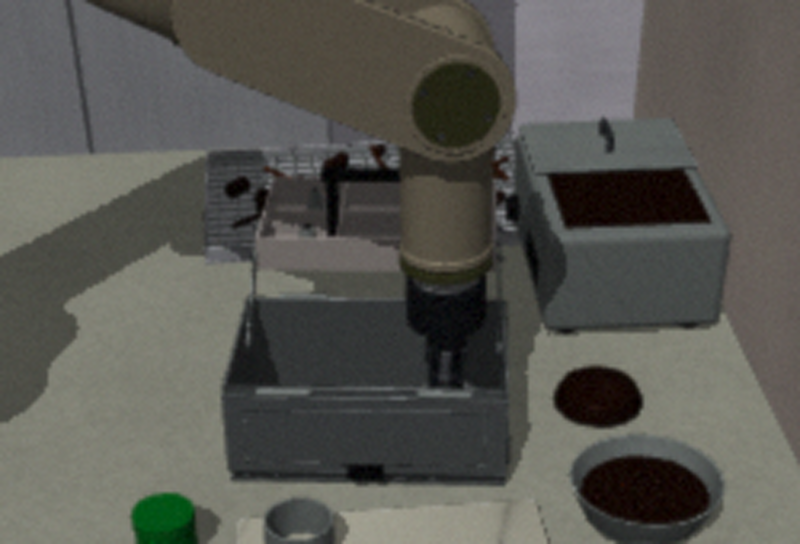

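View pics/wrist4.png

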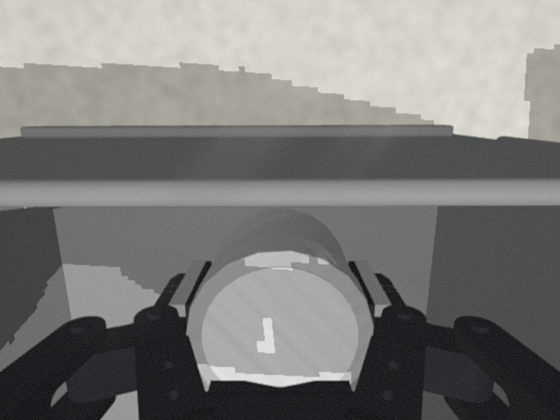

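Run:
```python
from h import *
cm=cams.camera_model('wrist');im,d=cams.snapshot('wrist');P=world(cm,d)
for u,v in [(280,310),(230,320),(330,320),(280,360),(280,278),(100,280),(280,195),(280,160)]: print(u,v,np.round(np.nanmedian(P[v-3:v+4,u-3:u+4].reshape(-1,3),0),1))
print(pose()[2]['joint_efforts'],pose()[2]['wrist_torque'])
```

```text
280 310 [616.5  81.1  61. ]
230 320 [614.8  96.1  61. ]
330 320 [611.5  66.9  60.9]
280 360 [599.4  82.9  60.6]
280 278 [626.6  80.1  61.3]
100 280 [607.4 164.3   3.9]
280 195 [661.5  76.2 109.7]
280 160 [663.7  76.1  89.6]
[-2.94115037e+00 -6.08124804e+01 -4.26272643e+01 -9.93449315e-01
  1.40049839e-01 -2.07799167e-03] [ 0.14249683 -0.06072754  0.01621224]
```

Run:
```python
from h import *
cm=cams.camera_model('wrist');im,d=cams.snapshot('wrist');P=world(cm,d)
c=np.array([531.8,104.9]);a=np.radians(-5.9);ex=np.array([np.cos(a),np.sin(a)]);ey=np.array([-np.sin(a),np.cos(a)])
B=np.stack([(P[...,:2]-c)@ex,(P[...,:2]-c)@ey,P[...,2]],-1)
for v in (300,330,350,380,410):
    print(v,[ (u,*np.round(B[v,u]).tolist()) for u in (2,30,70,100,150,410,460,490,530,555)])
```

```text
300 [(2, 79.0, 82.0, 41.0), (30, 72.0, 83.0, 28.0), (70, 59.0, 82.0, 4.0), (100, 59.0, 69.0, 3.0), (150, 59.0, 45.0, 4.0), (410, 59.0, -74.0, 4.0), (460, 75.0, -82.0, 33.0), (490, 85.0, -82.0, 51.0), (530, 94.0, -82.0, 69.0), (555, 99.0, -81.0, 78.0)]
330 [(2, 69.0, 83.0, 44.0), (30, 62.0, 82.0, 32.0), (70, 87.0, 41.0, 72.0), (100, 87.0, 32.0, 72.0), (150, 88.0, 19.0, 73.0), (410, 87.0, -49.0, 71.0), (460, 87.0, -62.0, 72.0), (490, 87.0, -70.0, 72.0), (530, 86.0, -82.0, 70.0), (555, 92.0, -81.0, 79.0)]
350 [(2, 62.0, 83.0, 46.0), (30, nan, nan, nan), (70, 87.0, 36.0, 81.0), (100, 82.0, 32.0, 74.0), (150, 92.0, 14.0, 88.0), (410, 92.0, -44.0, 88.0), (460, 81.0, -63.0, 72.0), (490, 86.0, -66.0, 79.0), (530, 87.0, -75.0, 81.0), (555, 87.0, -82.0, 80.0)]
380 [(2, 87.0, 45.0, 91.0), (30, 87.0, 38.0, 91.0), (70, 75.0, 40.0, 77.0), (100, 74.0, 33.0, 75.0), (150, 92.0, 10.0, 97.0), (410, 92.0, -41.0, 97.0), (460, 74.0, -63.0, 75.0), (490, 75.0, -70.0, 76.0), (530, 87.0, -69.0, 91.0), (555, 87.0, -75.0, 90.0)]
410 [(2, 88.0, 38.0, 100.0), (30, 83.0, 37.0, 95.0), (70, 68.0, 39.0, 79.0), (100, 65.0, 34.0, 76.0), (150, 92.0, 8.0, 104.0), (410, 92.0, -38.0, 105.0), (460, 65.0, -63.0, 76.0), (490, 66.0, -70.0, 77.0), (530, 83.0, -67.0, 94.0), (555, 86.0, -69.0, 98.0)]
```

Cause found: the gripper's outer knuckle (about 67 mm from the axis) touches the −y wall at box y −82, with the tin still 7 mm off the floor. I move towards the box's centre line and go on.

Call:
jog_arm(offset=[[-5,0,-1],[-8,3,0],[-4,3,0],[0,0,0]], delta_rot=[[0,0,0],[-0.7,0.3,0],[0,0,0],[0,0,0]], jaw=[0,0,0,0])

```text
time: 13.2
tool_pos: [599.9, 100.1, 15.2]
tcp_rot: [179.8, -0.2, -96.1]
ft_force: [0.3, -0.2, -1.9]
finger_gap: 54.7
```

Run:
```python
from h import *
togo([601.5,97.7,9],[180,0,-96])
```

```text
t 13.2 pos [599.9 100.1  15.2] rpy [179.8  -0.2 -96.1] F [ 0.3 -0.2 -1.9] gap 54.7
offset tool [ 2.2 -1.8  6.2]
rotvec tool [ 0.2 -0.2 -0.1] offset after turn [ 2.3 -1.8  6.2]
```

Call:
jog_arm(offset=[[1,0,3],[1,0,2],[0,0,1],[0,0,1]], delta_rot=[[0,0,0],[0,0,0],[0,0,0],[0,0,0]], jaw=[0,0,0,0])

```text
time: 13.6
tool_pos: [599.7, 98.0, 9.3]
tcp_rot: [179.8, -0.2, -96.0]
ft_force: [-8.1, 1.5, 12.3]
finger_gap: 54.5
```

Run:
```python
from h import *
togo([601.5,97.7,9],[180,0,-96])
```

```text
t 13.6 pos [599.7  98.    9.3] rpy [179.8  -0.2 -96. ] F [-8.1  1.5 12.3] gap 54.5
offset tool [ 0.1 -1.8  0.3]
rotvec tool [ 0.2 -0.2 -0. ] offset after turn [ 0.1 -1.8  0.3]
```

On the floor as predicted (TCP 9.3, 12 N). Release and rise.

Call:
jog_arm(offset=[[0,0,-0.5],[0,0,0],[0,0,0],[0,0,-10],[0,0,-25],[0,0,-40],[0,0,-45],[0,0,-45],[0,0,-25],[0,0,0]], delta_rot=[[0,0,0],[0,0,0],[0,0,0],[0,0,0],[0,0,0],[0,0,0],[0,0,0],[0,0,0],[0,0,0],[0,0,0]], jaw=[76,76,76,76,76,76,76,76,76,76])

```text
time: 14.6
tool_pos: [599.8, 97.3, 210.1]
tcp_rot: [179.8, -0.2, -96.1]
ft_force: [0.4, 0.2, 1.0]
finger_gap: 64.9
```

Run:
```python
from h import *
cm=cams.camera_model('wrist');im,d=cams.snapshot('wrist');save('w5',im);P=world(cm,d)
c=np.array([531.8,104.9]);a=np.radians(-5.9);ex=np.array([np.cos(a),np.sin(a)]);ey=np.array([-np.sin(a),np.cos(a)])
B=np.stack([(P[...,:2]-c)@ex,(P[...,:2]-c)@ey,P[...,2]],-1)
m=(abs(B[...,2]-54)<4)&(abs(B[...,0])<110)&(abs(B[...,1])<60);q=B[m];print(len(q),np.median(q,0),cv2.minEnclosingCircle(q[:,:2].astype(np.float32)))
# stand from top
z=np.load('pics/top0.npz');P=world(dict(K=z['K'],camera_from_world=z['T']),z['d']).reshape(-1,3)
for nm in ['top0','side0','w1']:
    z=np.load(f'pics/{nm}.npz');P=world(dict(K=z['K'],camera_from_world=z['T']),z['d']).reshape(-1,3)
    P=P[(abs(P[:,0]-566)<75)&(abs(P[:,1]+305)<100)&(P[:,2]>20)&(P[:,2]<125)]
    cs=np.array([566,-305.5]);a=np.radians(3.8);ex=np.array([np.cos(a),np.sin(a)]);ey=np.array([-np.sin(a),np.cos(a)])
    S=np.c_[(P[:,:2]-cs)@ex,(P[:,:2]-cs)@ey,P[:,2]]
    t=np.radians(35); h=-(S[:,0])*np.sin(t)+(S[:,2]-64)*np.cos(t); u=S[:,0]*np.cos(t)+(S[:,2]-64)*np.sin(t)
    print(nm,len(S))
    for lo in range(-95,95,10):
        k=(S[:,1]>=lo)&(S[:,1]<lo+10)&(abs(u)<30)
        if k.sum()>5: print(lo,k.sum(),np.round(np.percentile(h[k],[10,50,90]),1),end=' | ')
    k=(h>17)&(h<32)&(S[:,1]>10);
    if k.sum()>20: print('\nbar',np.round(np.percentile(np.c_[u,S[:,1],h][k],[1,50,99],axis=0),1).tolist(),cv2.minAreaRect(np.c_[u,S[:,1]][k].astype(np.float32)))
togo([520,-250,230])
```

```text
3646 [71.65895429 -0.21898019 54.53894751] ((70.43626403808594, -0.10207100957632065), 28.469022750854492)
top0 4570
-95 66 [-5.1 -3.2 -1. ] | -85 71 [-4.8 -2.2 -0.3] | -75 87 [ 1.2 15.5 21.9] | -65 97 [-1.1  4.  16.5] | -55 95 [ 1.3 14.2 19.1] | -45 101 [-1.5  3.7 17.3] | -35 72 [-1.4 15.1 22.8] | -25 130 [-4.5 -1.9 16.6] | -15 93 [-5.9 -2.9 -0.9] | -5 87 [-4.9 -2.8  0. ] | 5 90 [-6.1 -3.1 -1.2] | 15 51 [-4.4 18.  22.4] | 25 125 [-1.8  1.3 20.8] | 35 92 [-0.1 13.4 18.5] | 45 66 [-3.3 -0.6  1.8] | 55 113 [-2.6  1.5 18.4] | 65 98 [-2.8  2.  20.9] | 75 93 [-5.1 -3.  -0.6] | 85 68 [-4.9 -2.9 -0.3] | 
bar [[-71.1, 22.3, 17.1], [-7.4, 41.6, 20.1], [45.0, 74.4, 24.1]] ((-13.523883819580078, 48.35443115234375), (119.01435089111328, 52.472896575927734), 0.44757401943206787)
side0 3638
-95 89 [-6.  -3.5 -2.2] | -85 76 [-4.8 -3.4 -1.9] | -75 239 [-3.3  8.6 19.4] | -65 21 [14.3 16.5 18.6] | -55 117 [ 5.2 12.9 17.8] | -45 29 [11.5 16.4 18.4] | -35 147 [ 4.2 14.3 20.5] | -5 24 [-4.5 -3.2 -1.8] | 5 71 [-5.3 -3.5 -2.1] | 15 224 [-3.3  7.3 19.7] | 35 75 [ 9.2 14.4 17.7] | 45 45 [ 8.6 12.5 17.7] | 55 50 [ 5.5 12.3 16.7] | 65 111 [ 7.6 14.7 20.9] | 
bar [[-68.5, 18.7, 17.0], [-7.9, 40.6, 19.2], [46.0, 73.7, 22.8]] ((-12.019325256347656, 47.49591827392578), (57.05628204345703, 118.46338653564453), 88.35195922851562)
w1 0
t 14.65 pos [599.4  97.3 208.5] rpy [179.7  -0.2 -96.1] F [ 1.2 -0.3  0. ] gap 65.1
offset tool [353.8  42.1 -19.9]
```

View pics/w5.png

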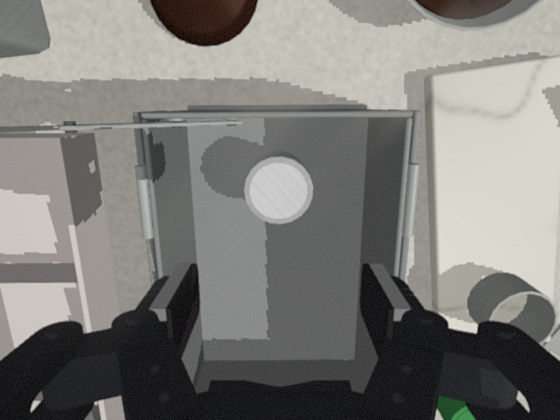

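Tin stands upright at box (70,0), top 54.5. The mould fits in both cameras: centre at stand (−13,+48), 24 mm thick, slope 35°. I move and tilt to a pre-grasp pose.

Call:
jog_arm(offset=[[20,5,-5],[38,10,-5],[42,10,0],[42,10,0],[42,10,0],[42,10,0],[42,10,0],[42,10,0],[30,5,0],[10,0,0],[0,0,0]], delta_rot=[[0,0,-5],[0,0,-5],[6,0,0],[6,0,0],[6,0,0],[6,0,0],[6,0,0],[5,0,0],[0,0,0],[0,0,0],[0,0,0]], jaw=[100,100,100,100,100,100,100,100,100,100,100])

```text
time: 15.75
tool_pos: [532.9, -264.5, 184.4]
tcp_rot: [-144.9, -0.1, -85.9]
ft_force: [0.5, 0.1, -0.9]
finger_gap: 85.4
```

```bash
cat >> h.py <<'E'
def frame(yaw=3.8,t=35):
    a=np.radians(yaw);t=np.radians(t);ex=np.array([np.cos(a),np.sin(a),0]);ey=np.array([-np.sin(a),np.cos(a),0])
    z=np.sin(t)*ex-np.cos(t)*np.array([0,0,1.]);x=-ey;y=np.cross(z,x)
    return Ro.from_matrix(np.c_[x,y,z])
E
python3 - <<'E'
from h import *
R=frame();print(R.as_euler('xyz',degrees=True))
n=-R.as_matrix()[:,2];o=np.array([553.9,-258.2,54.1])
togo(o+113*n,R.as_euler('xyz',degrees=True))
E
```

```text
[-145.     0.   -86.2]
t 15.75 pos [ 532.9 -264.5  184.4] rpy [-1.449e+02 -1.000e-01 -8.590e+01] F [ 0.5  0.1 -0.9] gap 85.4
offset tool [-5.2 57.2  5.9]
rotvec tool [-0.1  0.1  0.3] offset after turn [-4.9 57.3  6. ]
```

Call:
jog_arm(offset=[[-3,20,0],[-2,25,0],[0,10,0],[0,0,0]], delta_rot=[[0,0,0.3],[0,0,0],[0,0,0],[0,0,0]], jaw=[100,100,100,100])

```text
time: 16.15
tool_pos: [487.9, -257.4, 150.4]
tcp_rot: [-145.1, 0.3, -85.9]
ft_force: [0.0, 0.2, -0.1]
finger_gap: 85.6
```

```bash
cat > m1.py <<'E'
from h import *
import sys
cm=cams.camera_model('wrist');im,d=cams.snapshot('wrist');save(sys.argv[1],im);P=world(cm,d).reshape(-1,3)
R=frame();M=R.as_matrix();o=np.array([553.9,-258.2,54.1])
Q=(P-o)@np.c_[-M[:,1],-M[:,0],-M[:,2]]  # u up slope, stand y, normal
k=(abs(Q[:,0])<75)&(abs(Q[:,1])<45)
S=Q[k]
pl=S[(abs(S[:,2])<5)&(abs(S[:,1])>29)&(abs(S[:,0])<50)];print('plate',len(pl),np.round(np.median(pl,0),1))
A=np.c_[pl[:,:2],np.ones(len(pl))];print('slope err',np.degrees(np.linalg.lstsq(A,pl[:,2],rcond=None)[0][:2]))
tp=S[(S[:,2]>20)&(S[:,2]<29)];print('top',len(tp),np.round(np.percentile(tp,[1,50,99],axis=0),1).tolist(),cv2.minAreaRect(tp[:,:2].astype(np.float32)))
togo(o+3*M[:,2]*-1,R.as_euler('xyz',degrees=True))
E
python3 m1.py w6
```

```text
plate 5527 [  3.9 -30.   -1. ]
slope err [ 0.04712993 -0.00753425]
top 3051 [[-55.8, -26.6, 20.0], [8.3, -1.9, 22.6], [59.1, 25.2, 24.3]] ((1.3008575439453125, -0.7763881683349609), (115.66728973388672, 52.21742248535156), 0.027776552364230156)
t 16.2 pos [ 488.5 -257.5  151. ] rpy [-145.1    0.3  -85.9] F [0.  0.5 0.1] gap 85.9
offset tool [  5.9   2.  113.8]
rotvec tool [0.1 0.4 0.1] offset after turn [  5.    2.1 113.8]
```

View pics/w6.png

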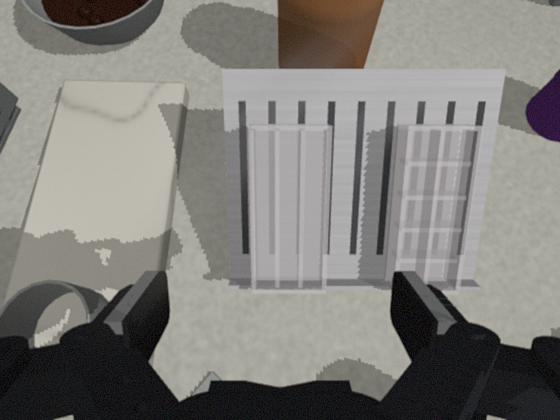

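Bar mould (three long bars) at (288,207), centred between the fingers and pose confirmed to about 1 mm; the praline mould is at (435,205). Approach.

Call:
jog_arm(offset=[[3,0,15],[3,0,25],[0,0,20],[0,0,8],[0,0,0]], delta_rot=[[0,0.4,0],[0,0,0],[0,0,0],[0,0,0],[0,0,0]], jaw=[100,100,100,100,100])

```text
time: 16.7
tool_pos: [535.5, -260.8, 100.1]
tcp_rot: [-144.7, -0.4, -85.9]
ft_force: [0.7, 0.4, 0.1]
finger_gap: 85.4
```

```bash
cat > g.py <<'E'
from h import *
R=frame();M=R.as_matrix();o=np.array([553.9,-258.2,54.1])-1.3*M[:,1]+0.8*M[:,0]-2.5*M[:,2]
togo(o,R.as_euler('xyz',degrees=True))
E
python3 g.py
```

```text
t 16.7 pos [ 535.5 -260.8  100.1] rpy [-144.7   -0.4  -85.9] F [0.7 0.4 0.1] gap 85.4
offset tool [-0.8 10.2 45.8]
rotvec tool [-0.3 -0.1  0.5] offset after turn [-0.6  9.9 45.8]
```

Call:
jog_arm(offset=[[0,6,6],[-0.5,5,12],[0,1,10],[0,1,6],[0,0,0]], delta_rot=[[-0.3,0,0.4],[0,0,0],[0,0,0],[0,0,0],[0,0,0]], jaw=[100,100,100,100,100])

```text
time: 17.2
tool_pos: [545.9, -260.6, 64.6]
tcp_rot: [-144.9, -0.3, -86.2]
ft_force: [-0.7, 0.2, -0.0]
finger_gap: 85.3
```

```bash
python3 g.py
```

```text
t 17.2 pos [ 545.9 -260.6   64.6] rpy [-144.9   -0.3  -86.2] F [-0.7  0.2 -0. ] gap 85.3
offset tool [-1.1 -1.9 10.8]
rotvec tool [-0.1 -0.2  0.1] offset after turn [-1.  -1.9 10.8]
```

Call:
jog_arm(offset=[[-1,-1,5],[0,-1,4],[0,0,2],[0,0,0]], delta_rot=[[0,-0.2,0],[0,0,0],[0,0,0],[0,0,0]], jaw=[100,90,85,80])

```text
time: 17.6
tool_pos: [554.7, -259.3, 56.5]
tcp_rot: [-144.9, -0.1, -86.1]
ft_force: [-0.2, -0.8, 0.7]
finger_gap: 68.1
```

```bash
python3 g.py
```

```text
t 17.6 pos [ 554.7 -259.3   56.5] rpy [-1.449e+02 -1.000e-01 -8.610e+01] F [-0.2 -0.8  0.7] gap 68.1
offset tool [-0.3  0.7 -0.9]
rotvec tool [-0.1 -0.   0.1] offset after turn [-0.3  0.7 -0.9]
```

Call:
jog_arm(offset=[[0,0,-1],[0,0,0],[0,0,0],[0,0,0],[0,0,0]], delta_rot=[[0,0,0],[0,0,0],[0,0,0],[0,0,0],[0,0,0]], jaw=[70,50,0,0,0], newtons=50)

```text
time: 18.1
tool_pos: [553.8, -259.5, 58.1]
tcp_rot: [-144.9, -0.1, -86.1]
ft_force: [1.6, 0.3, -1.2]
finger_gap: 50.9
```

```bash
python3 g.py
```

```text
t 18.1 pos [ 553.8 -259.5   58.1] rpy [-1.449e+02 -1.000e-01 -8.610e+01] F [ 1.6  0.3 -1.2] gap 50.9
offset tool [-0.5  0.9  0.9]
rotvec tool [-0.1 -0.1  0.1] offset after turn [-0.5  0.9  0.9]
```

Call:
jog_arm(offset=[[0,0,-5],[0,0,-10],[0,0,-20],[0,0,-30],[0,0,-35],[0,0,-25],[0,0,0]], delta_rot=[[0,0,0],[0,0,0],[0,0,0],[0,0,0],[0,0,0],[0,0,0],[0,0,0]], jaw=[0,0,0,0,0,0,0], newtons=60)

```text
time: 18.8
tool_pos: [476.7, -263.4, 164.8]
tcp_rot: [-145.1, -0.1, -86.1]
ft_force: [0.8, -0.4, -1.3]
finger_gap: 50.4
```

Run:
```python
from h import *
c=np.array([531.8,104.9]);a=np.radians(-5.9);ex=np.array([np.cos(a),np.sin(a)]);ey=np.array([-np.sin(a),np.cos(a)])
t=c-52*ex+0*ey;print(t)
im,d=cams.snapshot('wrist');save('w7',im)
im,d=cams.snapshot('side');save('s7',cv2.resize(im[140:340,180:420],(0,0),fx=3,fy=3))
togo([*t,220],[180,0,-95.9])
```

```text
[480.07545351 110.24521191]
t 18.9 pos [ 476.9 -262.3  161.8] rpy [-1.452e+02  1.000e-01 -8.610e+01] F [-0.3 -0.1 -1.9] gap 50.4
offset tool [-371.5  -56.7  -31.1]
rotvec tool [-34.7   3.    9.5] offset after turn [-370.9   35.1  -58.2]
```

View pics/w7.png

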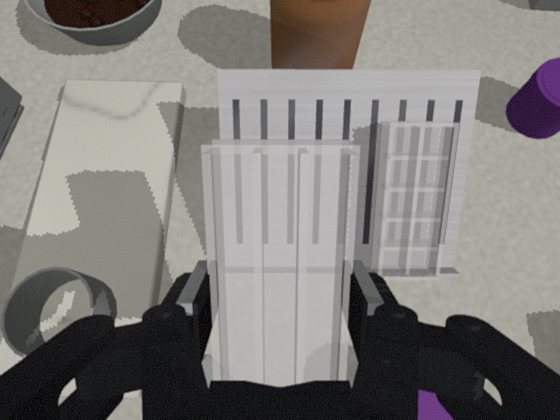

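View pics/s7.png

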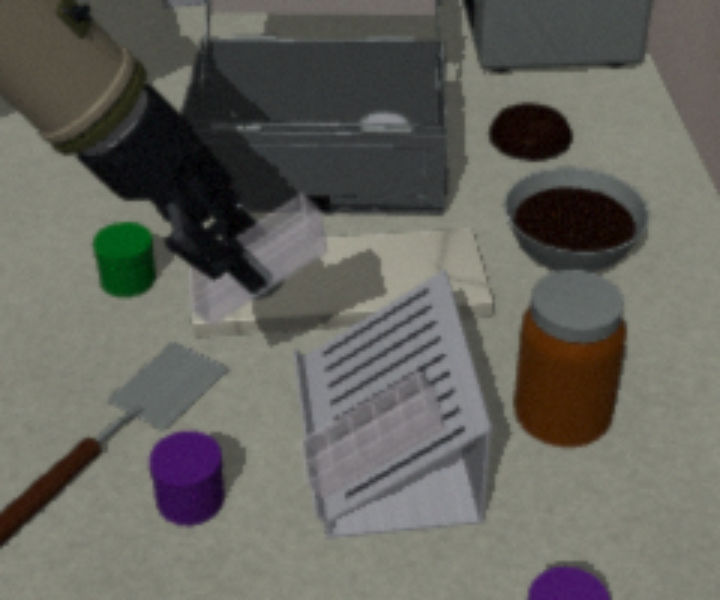

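Mould held level with the jaws; praline mould undisturbed at (420,200). Now level it and carry it over the box.

Call:
jog_arm(offset=[[-10,0,-20],[-25,0,-20],[-38,0,-15],[-40,0,-5],[-40,0,0],[-40,0,0],[-40,0,0],[-40,0,0],[-35,4,0],[-20,4,0],[-8,0,0],[0,0,0]], delta_rot=[[-4,0,0],[-6,0,0],[-6,0,0],[-6,0,0],[-6,0,0],[-5,0,0],[-1.7,0,0],[0,0,4],[0,0,4],[0,0,1.8],[0,0,0],[0,0,0]], jaw=[0,0,0,0,0,0,0,0,0,0,0,0])

```text
time: 20.1
tool_pos: [418.1, 89.8, 198.1]
tcp_rot: [177.4, -0.1, -96.0]
ft_force: [-0.9, -0.7, -1.0]
finger_gap: 50.5
```

```bash
cat > b.py <<'E'
from h import *
togo([480.1,110.2,7.5],[180,0,-95.9])
E
python3 b.py
```

```text
t 20.1 pos [418.1  89.8 198.1] rpy [ 1.774e+02 -1.000e-01 -9.600e+01] F [-0.9 -0.7 -1. ] gap 50.5
offset tool [-27.1 -68.  187.7]
rotvec tool [ 2.6 -0.1 -0.1] offset after turn [-26.7 -59.6 190.6]
```

Call:
jog_arm(offset=[[-10,-18,0],[-12,-26,10],[-5,-16,15],[0,0,20],[0,0,10],[0,0,0]], delta_rot=[[2.6,0,0],[0,0,0],[0,0,0],[0,0,0],[0,0,0],[0,0,0]], jaw=[0,0,0,0,0,0])

```text
time: 20.7
tool_pos: [483.6, 105.4, 136.5]
tcp_rot: [179.9, -0.3, -95.8]
ft_force: [0.5, 1.3, -1.8]
finger_gap: 50.6
```

```bash
python3 b.py; python3 -c "
from h import *
im,d=cams.snapshot('wrist');save('w8',im)"
```

```text
t 20.7 pos [483.6 105.4 136.5] rpy [179.9  -0.3 -95.8] F [ 0.5  1.3 -1.8] gap 50.6
offset tool [ -5.    3.8 128.9]
rotvec tool [ 0.1 -0.3  0.1] offset after turn [ -4.4   4.  129. ]
```

View pics/w8.png

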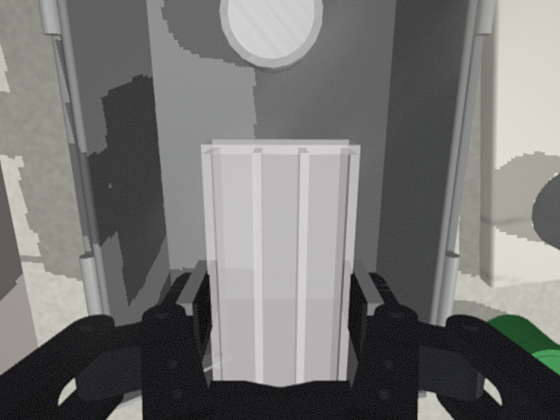

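Mould level and aligned with the box; tin at (272,15), well ahead of the mould's far edge (280,145). Descend in steps.

Call:
jog_arm(offset=[[-3,3,15],[-2,1,25],[0,1,25],[0,2,22],[0,1,12],[0,0,5],[0,0,0]], delta_rot=[[0,-0.3,0],[0,0,0],[0,0,0],[0,0,0],[0,0,0],[0,0,0],[0,0,0]], jaw=[0,0,0,0,0,0,0])

```text
time: 21.45
tool_pos: [478.3, 111.2, 32.2]
tcp_rot: [-179.6, 0.2, -95.9]
ft_force: [-0.1, -0.4, -0.1]
finger_gap: 50.6
```

```bash
python3 b.py
```

```text
t 21.45 pos [478.3 111.2  32.2] rpy [-179.6    0.2  -95.9] F [-0.1 -0.4 -0.1] gap 50.6
offset tool [ 0.9 -1.7 24.7]
rotvec tool [-0.4  0.2  0. ] offset after turn [ 0.8 -1.9 24.7]
```

Call:
jog_arm(offset=[[1,-1,8],[0,0,7],[0,0,4],[0,0,2],[0,0,0]], delta_rot=[[-0.4,0.2,0],[0,0,0],[0,0,0],[0,0,0],[0,0,0]], jaw=[0,0,0,0,0])

```text
time: 21.95
tool_pos: [482.5, 110.4, 12.6]
tcp_rot: [-179.7, 0.1, -95.9]
ft_force: [-0.4, -0.3, -1.6]
finger_gap: 50.5
```

```bash
python3 b.py
```

```text
t 21.95 pos [482.5 110.4  12.6] rpy [-1.797e+02  1.000e-01 -9.590e+01] F [-0.4 -0.3 -1.6] gap 50.5
offset tool [0.4 2.4 5.1]
rotvec tool [-0.3  0.1  0. ] offset after turn [0.4 2.4 5.1]
```

Call:
jog_arm(offset=[[0,2,2],[0,0,2],[0,0,1],[0,0,1]], delta_rot=[[-0.3,0,0],[0,0,0],[0,0,0],[0,0,0]], jaw=[0,0,0,0])

```text
time: 22.35
tool_pos: [480.9, 110.7, 8.3]
tcp_rot: [-180.0, 0.1, -95.9]
ft_force: [-10.6, -1.0, 19.5]
finger_gap: 50.8
```

```bash
python3 b.py
```

```text
t 22.35 pos [480.9 110.7   8.3] rpy [-1.80e+02  1.00e-01 -9.59e+01] F [-10.6  -1.   19.5] gap 50.8
offset tool [0.6 0.8 0.8]
rotvec tool [-0.   0.1  0. ] offset after turn [0.6 0.8 0.8]
```

On the floor (about 20 N, TCP 8.3 against a predicted 7.5). I ease off, release and rise.

Call:
jog_arm(offset=[[0,0,-0.7],[0,0,0],[0,0,0],[0,0,0],[0,0,-10],[0,0,-25],[0,0,-40],[0,0,-45],[0,0,-45],[0,0,-25],[0,0,0]], delta_rot=[[0,0,0],[0,0,0],[0,0,0],[0,0,0],[0,0,0],[0,0,0],[0,0,0],[0,0,0],[0,0,0],[0,0,0],[0,0,0]], jaw=[0,72,72,72,72,72,72,72,72,72,72])

```text
time: 23.45
tool_pos: [479.4, 110.4, 209.7]
tcp_rot: [-180.0, 0.1, -95.9]
ft_force: [1.1, 0.2, -0.3]
finger_gap: 61.3
```

Run:
```python
from h import *
cm=cams.camera_model('wrist');im,d=cams.snapshot('wrist');save('w9',im);P=world(cm,d)
c=np.array([531.8,104.9]);a=np.radians(-5.9);ex=np.array([np.cos(a),np.sin(a)]);ey=np.array([-np.sin(a),np.cos(a)])
B=np.stack([(P[...,:2]-c)@ex,(P[...,:2]-c)@ey,P[...,2]],-1)
m=(abs(B[...,2]-28)<4)&(abs(B[...,0])<120)&(abs(B[...,1])<60);q=B[m];print(len(q),np.median(q,0),cv2.minAreaRect(q[:,:2].astype(np.float32)))
for lo in (-1e3,-60,0): 
    k=q[(q[:,0]>lo)]; print(np.median(k[:,2]))
im,d=cams.snapshot('top');save('t9',cv2.resize(im[150:300,60:310],(0,0),fx=3.2,fy=3.2));P=world(cams.camera_model('top'),d)
m=(P[...,2]>190)&(P[...,2]<225)&(abs(P[...,0]-550)<90)&(P[...,1]>240)&(P[...,1]<330);q=P[m];print('handle',np.median(q,0),cv2.minAreaRect(q[:,:2].astype(np.float32)))
togo([551.3,285.9,280],[180,0,-96])
```

```text
2065 [-47.06894097  -0.55045743  27.45688899] ((-31.383026123046875, 0.2054576873779297), (52.090660095214844, 154.5920867919922), 89.69840240478516)
27.456888985257194
27.481750414895203
27.9796315242001
handle [601.17055993 279.92608627 206.79193833] ((601.05810546875, 280.6784362792969), (11.890202522277832, 13.263111114501953), 89.71482849121094)
t 23.55 pos [477.9 110.2 205.8] rpy [179.7  -0.  -95.9] F [-0.2  0.1 -1.7] gap 61.7
offset tool [-182.3  -54.7  -74.5]
rotvec tool [ 0.3 -0.   0.1] offset after turn [-182.5  -54.7  -74.2]
```

View pics/w9.png

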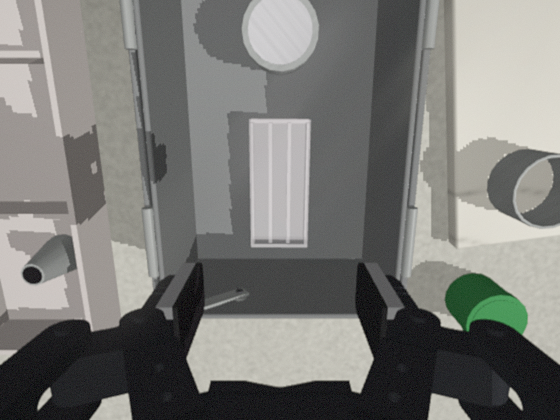

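View pics/t9.png

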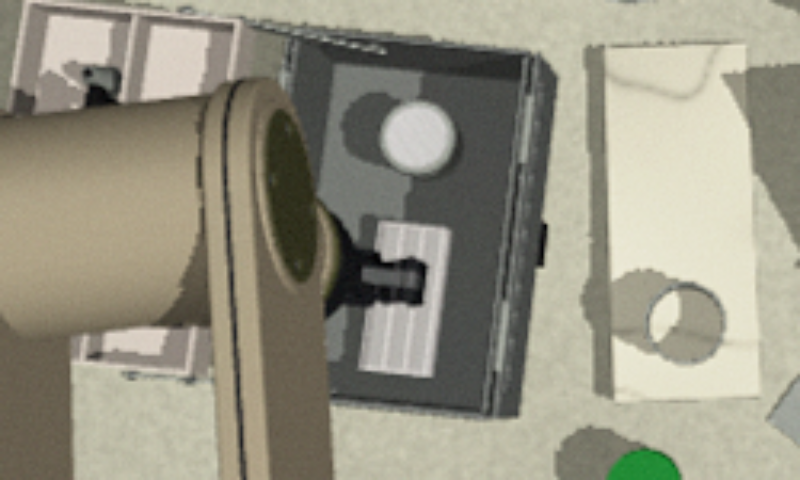

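Mould lies flat, cavities up, at (280,185), top 27.5; tin stands at (280,30); tray still at the open stop. Now to the handle: up first, then across.

Call:
jog_arm(offset=[[0,-5,-30],[0,-10,-40],[-25,-15,-12],[-40,-15,0],[-45,-10,0],[-42,0,0],[-22,0,0],[-8,0,0],[0,0,0]], delta_rot=[[0.3,0,0],[0,0,0],[0,0,0],[0,0,0],[0,0,0],[0,0,0],[0,0,0],[0,0,0],[0,0,0]], jaw=[60,45,45,45,45,45,45,45,45])

```text
time: 24.45
tool_pos: [546.7, 288.7, 269.1]
tcp_rot: [178.5, -0.7, -96.1]
ft_force: [-0.0, -0.2, 0.6]
finger_gap: 38.7
```

Run:
```python
from h import *
togo([551.3,285.9,186.8],[180,0,-96])
cm=cams.camera_model('wrist');im,d=cams.snapshot('wrist');save('w10',im);P=world(cm,d)
m=(P[...,2]>200)&(P[...,2]<214)&(abs(P[...,0]-550)<90)&(P[...,1]>240)&(P[...,1]<330);q=P[m];print('handle',np.median(q,0),cv2.minAreaRect(q[:,:2].astype(np.float32)))
```

```text
t 24.45 pos [546.7 288.7 269.1] rpy [178.5  -0.7 -96.1] F [-0.  -0.2  0.6] gap 38.7
offset tool [ 1.4 -7.1 82.2]
rotvec tool [ 1.5 -0.7 -0.1] offset after turn [ 2.4 -4.9 82.3]
handle [559.15190435 285.50417601 207.98852267] ((550.8138427734375, 286.02105712890625), (12.016607284545898, 121.03288269042969), 84.15152740478516)
```

View pics/w10.png

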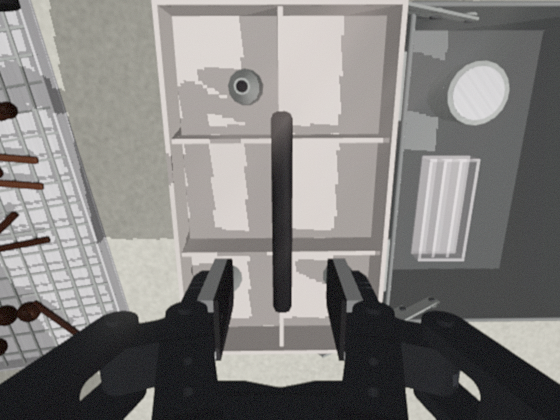

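Handle bar at (282,115)–(282,310), between the fingers, nozzles still in the tray. Descend.

Call:
jog_arm(offset=[[1,-3,15],[1,-2,25],[0,0,22],[0,0,12],[0,0,4],[0,0,0]], delta_rot=[[1.5,-0.7,0],[0,0,0],[0,0,0],[0,0,0],[0,0,0],[0,0,0]], jaw=[45,45,45,45,45,45])

```text
time: 25.1
tool_pos: [551.3, 276.7, 188.4]
tcp_rot: [180.0, -0.1, -96.5]
ft_force: [-0.3, -0.1, -0.1]
finger_gap: 38.4
```

```bash
python3 -c "
from h import *
togo([551.3,285.9,186.8],[180,0,-96])"
```

```text
t 25.1 pos [551.3 276.7 188.4] rpy [ 1.80e+02 -1.00e-01 -9.65e+01] F [-0.3 -0.1 -0.1] gap 38.4
offset tool [-9.1  1.1  1.6]
rotvec tool [ 0.  -0.1 -0.5] offset after turn [-9.1  1.   1.6]
```

Call:
jog_arm(offset=[[-6,0,1],[-3,0,0],[0,0,0],[0,0,0],[0,0,0],[0,0,0],[0,0,0]], delta_rot=[[0,0,-0.4],[0,0,0],[0,0,0],[0,0,0],[0,0,0],[0,0,0],[0,0,0]], jaw=[45,45,0,0,0,0,0], newtons=50)

```text
time: 25.8
tool_pos: [554.1, 286.0, 191.3]
tcp_rot: [-179.8, -0.1, -96.1]
ft_force: [-0.3, -1.0, -0.7]
finger_gap: 10.8
```

```bash
python3 -c "
from h import *
arc()"
```

```text
y 182.0 x 2.3 z 62.2 th 2.493 rad 102.9 [-0.3 -1.  -0.7] [-1.798e+02 -1.000e-01 -9.610e+01] 10.80356540459957 25.8
```

Call:
jog_arm(offset=[[3,0,-4.5],[6,0,-7.5],[8,0,-9],[9.5,0,-8],[10,0,-6.5],[11,0,-5],[11.5,0,-4]], delta_rot=[[0,0,0],[0,0,0],[0,0,0],[0,0,0],[0,0,0],[0,0,0],[0,0,0]], jaw=[0,0,0,0,0,0,0])

```text
time: 26.5
tool_pos: [547.0, 220.2, 232.9]
tcp_rot: [-180.0, -0.5, -96.1]
ft_force: [8.3, -2.1, -21.4]
finger_gap: 10.5
```

```bash
python3 -c "
import h
h.H0=h.H0+[0,0,4.5]
h.arc()"
```

```text
y 115.8 x 2.1 z 99.3 th 1.729 rad 100.6 [  8.3  -2.1 -21.4] [-180.    -0.5  -96.1] 10.544237897516393 26.5
```

Call:
jog_arm(offset=[[12,0,-0.5],[12,0,0.5],[12,0,2],[11.5,0,3.5],[11,0,5],[10.5,0,6],[9.5,0,7.5]], delta_rot=[[0,0.4,0],[0,0,0],[0,0,0],[0,0,0],[0,0,0],[0,0,0],[0,0,0]], jaw=[0,0,0,0,0,0,0])

```text
time: 27.2
tool_pos: [538.9, 138.3, 208.8]
tcp_rot: [-179.8, -0.4, -96.1]
ft_force: [6.9, 6.7, -10.6]
finger_gap: 11.0
```

```bash
python3 -c "
import h
h.H0=h.H0+[0,0,4.5]
h.arc()"
```

```text
y 33.5 x 2.4 z 75.2 th 0.847 rad 100.4 [  6.9   6.7 -10.6] [-179.8   -0.4  -96.1] 10.964752725162269 27.2
```

Call:
jog_arm(offset=[[7.5,0,7.5],[6.5,0,8],[5.5,0,8.5],[4.5,0,8.5],[3,0,8],[2,0,7],[1,0,5],[0,0,0]], delta_rot=[[0,0.4,0],[0,0,0],[0,0,0],[0,0,0],[0,0,0],[0,0,0],[0,0,0],[0,0,0]], jaw=[0,0,0,0,0,0,0,0])

```text
time: 28.0
tool_pos: [535.9, 107.6, 156.9]
tcp_rot: [-179.6, -0.3, -96.1]
ft_force: [3.9, 2.6, -6.0]
finger_gap: 11.0
```

```bash
python3 -c "
import h
h.H0=h.H0+[0,0,4.5]
h.arc()"
```

```text
y 2.7 x 2.6 z 23.3 th 0.235 rad 100.1 [ 3.9  2.6 -6. ] [-179.6   -0.3  -96.1] 11.010814134469985 28.0
```

Call:
jog_arm(offset=[[1,0,5],[1,0,5],[0.5,0,5],[0,0,4],[0,0,3],[0,0,2],[0,0,1]], delta_rot=[[0,0,0],[0,0,0],[0,0,0],[0,0,0],[0,0,0],[0,0,0],[0,0,0]], jaw=[0,0,0,0,0,0,0])

```text
time: 28.7
tool_pos: [535.9, 105.0, 133.8]
tcp_rot: [-179.5, -0.3, -96.1]
ft_force: [-4.1, -0.6, 4.5]
finger_gap: 10.8
```

```bash
python3 -c "
import h
h.H0=h.H0+[0,0,4.5]
h.arc()"
```

```text
y 0.1 x 2.8 z 0.2 th 0.002 rad 99.9 [-4.1 -0.6  4.5] [-179.5   -0.3  -96.1] 10.801219521473556 28.7
```

Home (angle 0.002, resting, Fz +4.5). One small press, then release, rise and look.

Call:
jog_arm(offset=[[0,0,1],[0,0,0],[0,0,0],[0,0,0],[0,0,0],[0,0,-10],[0,0,-30],[0,0,-40],[0,0,-40],[0,0,-20],[0,0,0]], delta_rot=[[0,0,0],[0,0,0],[0,0,0],[0,0,0],[0,0,0],[0,0,0],[0,0,0],[0,0,0],[0,0,0],[0,0,0],[0,0,0]], jaw=[0,45,45,45,45,45,45,45,45,45,45])

```text
time: 29.8
tool_pos: [534.0, 104.9, 281.1]
tcp_rot: [-179.6, -0.4, -96.1]
ft_force: [1.2, 1.0, 0.6]
finger_gap: 38.4
```

Run:
```python
from h import *
togo([531,105,270],[180,0,-96])
cm=cams.camera_model('wrist');im,d=cams.snapshot('wrist');save('w11',im);P=world(cm,d)
m=(P[...,2]>142)&(P[...,2]<160)&(abs(P[...,0]-530)<80)&(abs(P[...,1]-105)<25);q=P[m];print('handle',np.median(q,0),cv2.minAreaRect(q[:,:2].astype(np.float32)))
im,d=cams.snapshot('side');save('s11',cv2.resize(im[100:340,180:420],(0,0),fx=2.5,fy=2.5))
```

```text
t 29.8 pos [534.  104.9 281.1] rpy [-179.6   -0.4  -96.1] F [1.2 1.  0.6] gap 38.4
offset tool [ 0.2  3.1 11.1]
rotvec tool [-0.4 -0.4 -0.1] offset after turn [ 0.3  3.  11.1]
handle [537.77194214 104.79912274 150.55678189] ((532.60302734375, 105.11824798583984), (12.025522232055664, 120.90453338623047), 84.26815795898438)
```

View pics/w11.png

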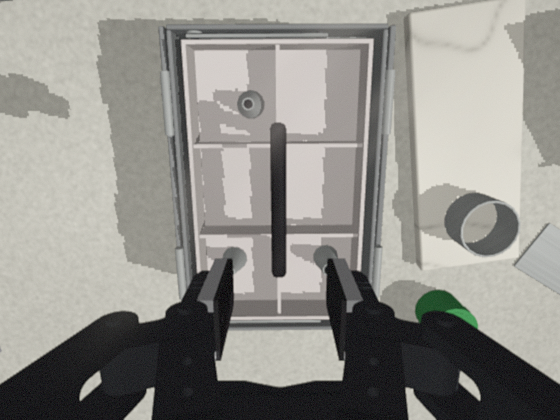

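View pics/s11.png

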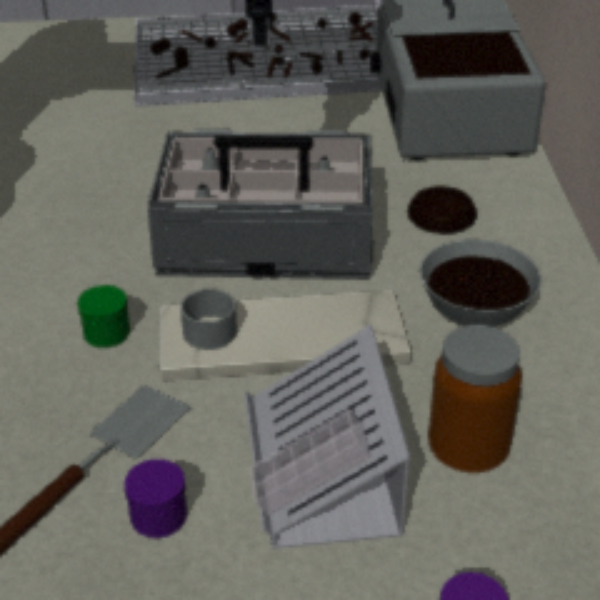

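Tray home: handle at (278,200), top at 150.6 as at the start. All three nozzles are upright in their pockets. The ring, the praline mould and the look-alikes have not moved. Handing in.

```bash
python3 -c "
from h import *
print(r.hand_in())"
```

```text
the job is handed in; nothing more can be done
None
```

The job is done and handed in at about 30 s on the robot's clock. I swung the tray open to its stop and stood the tin on the compartment floor. I then laid the bar mould flat, cavities up, on the floor next to it along the box's long axis, and brought the tray back down by its handle.

**Last checks**
- **Tray:** the links read about 0.002 rad, and the handle top was at 150.6 mm, the same as at the start.
- **Tin:** it was upright with its top at 54.5 mm, against 54 expected.
- **Mould:** it was flat with its top at 27.5 mm, against 28 expected. This and the tin's check were made before the tray was closed; neither can be seen under it.
- **Everything else:** the three nozzles were still in their pockets. In the last pictures the ring cutter, praline mould, green and purple tins and the rest looked unmoved; I compared these by eye only.

**What went wrong**
- **Wall contact:** while I was lowering the tin, the gripper's outer knuckle touched the box's inner −y wall at about 5 N. I moved in to the box's centre line and finished from there.
- **Floor contact:** setting the mould down showed about 20 N at the wrist, and the tin about 12 N, both within limits.

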